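# Lock the shaker's hold-down bar with its R-clip

### The job

Tie the sample tray down on the bench shaker: lower the hold-down bar gently by its knob until it lies on the tray with its end over the upright stud, then push the R-clip fully home above it, its straight leg through the stud's cross-hole and its bent leg riding over the stud until it snaps shut round it. Feel for the hole and do not force or over-spread the clip, leave the dishes and the bottle where they stand, and let go of everything at the end.

Things in the scene. Friction and masses are not known exactly. Their poses are not given: they have to be found in the camera images.
- stud_mark (a point): On the axis of the upright steel stud on the shaker's deck. x to the bar's hinge, y along the cross-hole (both ends open: clip may enter from +y or -y), z up. Stud 18 mm thick, milled flat 7.5 mm from the axis at each end of the 7 mm hole. It is screwed up or down by eye: hole centre up to 6 mm above or below this mark (not measured); sideways on the axis. Stud top 13 mm above the hole
- shaker: White bench shaker, 320 x 260 mm, fixed; origin under its middle, axes as stud_mark, stud axis at x = -130 mm. Heights over the bench: deck 111, tray rim 135 (tray 180 x 230 mm, begins 65 mm behind the stud axis), top of the lowered bar 145, stud_mark 155 mm
- bar_hinge (a point): Centre of the hold-down bar's hinge pin at the far side of the deck, 273 mm from the stud axis in +x of stud_mark; the pin runs along y. Same axes as stud_mark
- bar_knob (a point): Centre of the black ball knob (24 mm across) on top of the bar; turns with the bar. With the bar down it stands 29 mm above the hinge axis and 200 mm from it towards the stud; bar top 26 mm below the ball's centre, stem 10 mm thick
- hold_bar (a joint): Angle of the hold-down bar (flat steel, 6 x 34 x 300 mm, 22 mm hole at its free end): 0 lying down over the stud, growing as the free end rises; 0.35 to 0.65 rad at the start. Stiff hinge: it stays where it is left, a few newtons at the knob move it; hard stop at 0
- clip_coil (a point): Centre of the double coil (24 mm across, 10 mm thick; grip it across, along y) of the brass-coloured R-clip: 5 mm wire, 90 mm long, 56 g, lying flat, coil centre 5 mm up. x: the way the legs point, z: up. Legs in the plane z = -2.5 mm. Straight leg on the line y = 9.5 mm. Bent leg on its -y side: starts 13 mm from the coil's centre, mouth at x = 64 mm. Home: stud axis at x = 42, y = 9.5 mm
- clip_tip (a point): Square-cut tip (0.6 mm chamfer) of the R-clip's straight leg, at x = 78, y = 9.5, z = -2.5 mm of clip_coil; same axes as clip_coil
- clip_leg (a joint): Spread of the R-clip's bent leg: 0 shut (free, and again when home), about 0.05 to 0.1 rad while it rides over the stud. Spring of 4 N m/rad, lightly preloaded: pushing it over takes 4 to 9 N; it then snaps back to 0
- dish_mid (a point): Centre, half-way up, of an empty white dish, 92 mm across, 26 mm high: bystander
- dish_b_mid (a point): The same for a white dish with a few chickpeas: bystander
- bottle_mid (a point): Centre, half-way up, of the amber bottle, 86 mm across, 190 mm high: bystander

How it is judged:
By the outcome, as a careful person would: the job done as asked, in the order asked, and still so for the second after the job is handed in, with the robot touching nothing.
It also fails if it takes over 64 s, if anything falls off the work surface, if the arm or the gripper's body presses on something with over 40 N, if the wrist force passes 120 N, or if a joint passes its speed limit or range.

### The arm

A 7-joint arm with a two-finger parallel gripper is mounted at the origin on the work surface. World frame = base frame: x ahead of the robot, y to its left, z up, the work surface at z = 0. Lengths are in mm, angles in rad, forces in N, time in s.
With the tool pointing down it reaches from about 425 to 975 mm from the base axis. Payload 16.7 kg.
Tool frame: the origin (TCP) lies on the mounting face of the last link; the fingertips stand 173 mm ahead of it and the grasp point (between the pads) lies 155 mm ahead of it; z points along the fingers, y is the direction in which the jaws open and shut (so a half turn about z gives the same grasp; the last joint's range is limited). The gripper opens to 85 mm and grips with 20 to 120 N. Pads are 22 mm wide; open, the fingers measure 114 mm over their backs; the gripper's body (76 mm by 85 mm) begins 54 mm behind the grasp point. The pads swing forward as they close: fully open they stand 13 mm farther back than shut.
Start: joints at [1.163, 0.426, 0.074, 1.606, -0.034, 1.111, -0.067], TCP at [172.714, -652.501, 404.702] pointing down, gripper open.
Joint ranges: [-2.85, 2.85], [-0.5, 2.14], [-1.23, 1.37], [0.21, 2.46], [-1.02, 4.16], [0.16, 2.05], [-2.73, 2.73]. Speed limits (rad/s): [1.89, 1.89, 2.39, 2.39, 3.01, 3.01, 3.01].

### API

Orientations are given as a unit quaternion [x, y, z, w].
In Python, from cell import ctrl gives the robot as it stands.
- The arm moves only by the shell command python3 -m handwheel 'ROWS' [FORCE]. ROWS is text: rows parted by semicolons, each of 7 numbers parted by spaces: the opening, from 0 (shut) to 1 (fully open), then the shift along the world's x, y, z in mm, then the turn, a rotation vector about the world's x, y, z in degrees. In form: grip x y z wx wy wz; .... A call has exactly 8 rows; each row is the pose to reach, as a shift and turn from the pose measured when the call began; what a row does not reach only later rows make up. A row lasts 1/10 s, in which the tool goes at most 50 mm and 8.59 degrees, less where a joint would pass 70% of its speed; a pose out of reach is approached as far as the arm can. A call with a gripper value outside its range is refused whole. The fingers move at their own pace and stop on an object; FORCE is the grip in N (left out, the last holds). Time passes only in rows, so rows that repeat a pose let the fingers close, or fill a call up. It gives the time, the measured TCP pose, the force and the opening at its end, in the units of the state.
- ctrl.get_obs(): the state, without advancing time (a new reading comes with each control period).
- ctrl.camera(name): name is "scene" or "top"; returns (picture, depth): 400x640x3 uint8, blue, green, red; 400x640 float32, mm along the optical axis (not along the pixel's ray), 0 where there is no reading.
- ctrl.calibration(name): a dict with "mtx" (3x3 intrinsics, pixels), "k1" (the pictures are not rectified: a ray, as slopes to the right and down, at radius r is drawn at 1 + k1 r^2 times it, then the intrinsics apply), "world_from_camera" (4x4, takes a point from camera to world coordinates). Camera axes: x right, y up, looking along -z (the intrinsics and any distortion apply to the point x, -y, -z); pixel columns grow to the right and rows downward; lengths in mm; the calibration is good to about 2 mm. A picture is of the moment at which its call begins. calibration takes no time and is no camera call.
- ctrl.job_done(): hands the job in, once; it reports no verdict.
Trained networks look in the newest picture that a camera, given by its name, has taken for a name from the list of things; names that differ only in an ending like _2 or _b are one class to them, and where a whole thing is asked for, a point or a joint stands for the part that bears it (a point fixed in the world has none). Each returns a list of dicts, best first, with "p" (0 to 1); they miss things now and then, are a little off and sometimes report something else, mostly with a low value. They report only what shows in the picture. A call takes as long as a camera call.
- ctrl.look_for(label, camera): "xyz" ([x, y, z] in mm, in world coordinates, good to about 4 mm: the middle of the surface that is visible of it).
- ctrl.spot_point(label, camera): "xyz" ([x, y, z] in mm, in world coordinates, good to about 4 mm: a listed point, or the origin of a listed thing).
The state is a dict: "time_s": time; "joints": joint angles; "dq": joint speeds; "effort": joint torques, N m; "eef_pos": TCP position; "ee_rot": TCP orientation; "contact_force": force on the tool from outside, world axes, zero at the start; "moment": the same for the moment, N m; "grip_width": finger opening in mm.
Only numpy, scipy, OpenCV 4.12 (cv2) and the standard library are available. Lean on these libraries where they do the work, as an engineer would, in place of code of your own. Each camera call takes 0.05 s, during which the arm holds its last target.

## Working session

There is one attempt and no reset: what is moved stays moved. The work goes in short steps, Python scripts to look and compute and a shell command to move; the robot and the scene stay as the last step left them, time stands still between calls to the robot, and variables do not carry over. Pictures are saved under pics/ and viewed, and the job is handed in when it is done.

```bash
ls; mkdir -p pics; cat > h.py <<'E'
import numpy as np, cv2, json
from cell import ctrl
def snap(cam,fn):
    im,d=ctrl.camera(cam); cv2.imwrite('pics/'+fn,im); np.save('pics/'+fn+'.npy',d); return im,d
def px2w(cam,u,v,depth):
    c=ctrl.calibration(cam); K=np.array(c['mtx']);k1=c['k1'];T=np.array(c['world_from_camera'])
    xd=(u-K[0,2])/K[0,0]; yd=(v-K[1,2])/K[1,1]
    x,y=xd,yd
    for _ in range(20):
        s=1+k1*(x*x+y*y); x,y=xd/s,yd/s
    p=np.array([x*depth,-y*depth,-depth,1]); return (T@p)[:3]
def w2px(cam,P):
    c=ctrl.calibration(cam); K=np.array(c['mtx']);k1=c['k1'];T=np.array(c['world_from_camera'])
    q=np.linalg.inv(T)@np.r_[P,1]; x=q[0]/-q[2]; y=-q[1]/-q[2]; s=1+k1*(x*x+y*y)
    return np.array([K[0,0]*x*s+K[0,2],K[1,1]*y*s+K[1,2]]), -q[2]
E
python3 - <<'E'
from h import *
o=ctrl.get_obs()
print({k:np.round(v,3).tolist() for k,v in o.items()})
for c in('scene','top'):
    snap(c,c+'0.png'); k=ctrl.calibration(c); print(c,np.round(k['mtx'],1).tolist(),k['k1'],np.round(k['world_from_camera'],3).tolist())
    for n in ['stud_mark','shaker','bar_hinge','bar_knob','clip_coil','clip_tip','dish_mid','bottle_mid']:
        print(c,n,[(np.round(r['xyz'],1).tolist(),round(r['p'],2)) for r in ctrl.spot_point(n,c)][:3])
E
```

```text
pics
{'time_s': 0.0, 'joints': [1.162, 0.427, 0.074, 1.607, -0.034, 1.111, -0.067], 'dq': [-0.002, -0.001, 0.001, 0.0, 0.001, -0.001, 0.0], 'effort': [-0.001, -94.985, 3.761, -46.352, 0.019, 0.01, -0.0], 'eef_pos': [172.717, -652.329, 404.015], 'ee_rot': [0.992, 0.129, -0.0, -0.001], 'contact_force': [0.021, -0.171, -0.272], 'moment': [-0.06, 0.001, -0.047], 'grip_width': 85.386}
scene [[427.3, 0.0, 327.2], [0.0, 427.3, 199.2], [0.0, 0.0, 1.0]] 0.03626062891810067 [[-0.78, -0.507, 0.368, 999.945], [0.626, -0.626, 0.465, 510.682], [-0.005, 0.593, 0.805, 972.821], [0.0, 0.0, 0.0, 1.0]]
scene stud_mark [([499.1, 9.9, 155.8], 0.95)]
scene shaker [([628.6, 31.4, 1.0], 0.79)]
scene bar_hinge [([776.5, 57.5, 138.1], 0.97)]
scene bar_knob [([627.5, 25.5, 281.1], 0.57)]
scene clip_coil [([429.0, 330.7, 3.1], 0.43)]
scene clip_tip [([493.2, 380.9, 1.2], 0.71)]
scene dish_mid [([491.1, -327.1, 12.2], 0.87), ([626.5, 30.7, 2.1], 0.16)]
scene bottle_mid [([650.3, -367.8, 96.5], 0.84)]
top [[505.7, 0.0, 308.2], [0.0, 505.7, 202.4], [0.0, 0.0, 1.0]] -0.11457794859107388 [[0.001, 0.999, -0.052, 540.795], [-1.0, 0.001, 0.012, 12.72], [0.012, 0.052, 0.999, 1338.516], [0.0, 0.0, 0.0, 1.0]]
top stud_mark [([501.6, 11.8, 153.4], 0.68)]
top shaker [([631.7, 30.3, -3.1], 0.91)]
top bar_hinge []
top bar_knob [([629.7, 25.3, 274.7], 0.92)]
top clip_coil [([430.9, 329.5, 6.6], 0.54)]
top clip_tip [([498.6, 386.0, -0.1], 0.62), ([631.4, 30.0, -2.5], 0.32)]
top dish_mid [([484.2, -322.7, 17.6], 0.66)]
top bottle_mid [([651.2, -369.0, 98.1], 0.92)]
```

View pics/scene0.png

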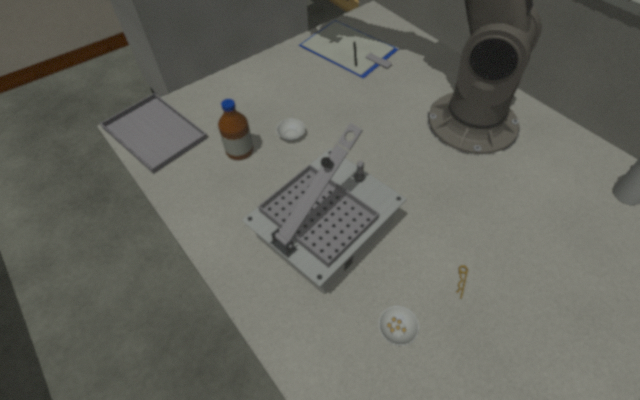

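View pics/top0.png

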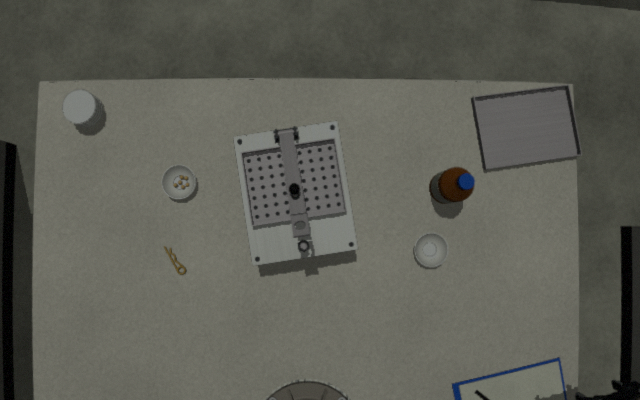

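```bash
python3 - <<'E'
from h import *
t=cv2.imread('pics/top0.png'); s=cv2.imread('pics/scene0.png')
a=cv2.resize(t[120:280,225:365],None,fx=5,fy=5,interpolation=cv2.INTER_CUBIC)[:600]
a=cv2.resize(t[115:275,225:365],None,fx=3.7,fy=3.7,interpolation=cv2.INTER_CUBIC)
b=cv2.resize(t[235:285,150:200],None,fx=8,fy=8,interpolation=cv2.INTER_CUBIC)
c=cv2.resize(s[255:310,435:490],None,fx=8,fy=8,interpolation=cv2.INTER_CUBIC)
cv2.imwrite('pics/a.png',cv2.convertScaleAbs(a,alpha=1.6)); cv2.imwrite('pics/b.png',cv2.convertScaleAbs(np.hstack([cv2.resize(b,(400,400)),cv2.resize(c,(400,400))]),alpha=1.6))
d=np.load('pics/top0.png.npy')
for n,u,v in [('stud',304,246),('knob',294,189),('dishb',180,183),('deck',270,245),('bench',200,300)]:
    print(n,np.round(px2w('top',u,v,d[v,u]),1))
E
```

```text
stud [500.9   8.5 170.2]
knob [623.   29.8 291.9]
dishb [660.3 335.2  15.5]
deck [501.1  90.8 108.2]
bench [352.2 281.9   3.7]
```

View pics/a.png

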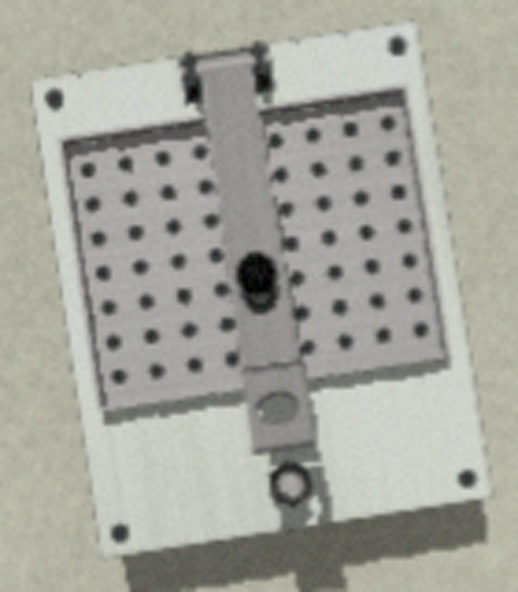

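View pics/b.png

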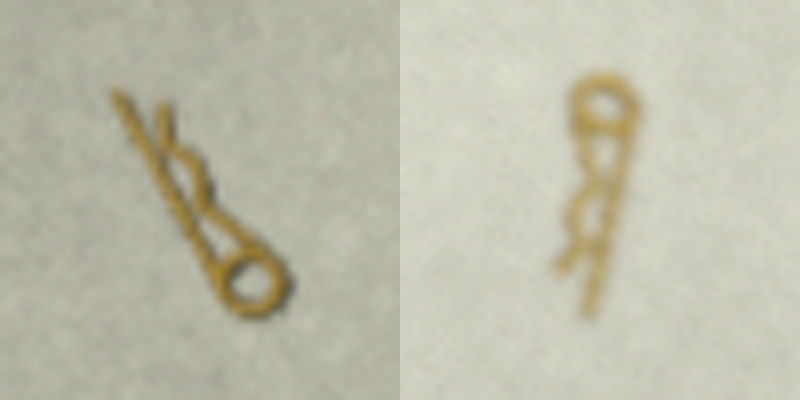

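```bash
cat >> h.py <<'E'
def ray_z(cam,u,v,z):
    a=px2w(cam,u,v,100.);b=px2w(cam,u,v,2000.); t=(z-a[2])/(b[2]-a[2]); return a+t*(b-a)
E
python3 - <<'E'
from h import *
P=[ray_z('top',225+u/3.7,115+v/3.7,111) for u,v in [(55,98),(398,45),(120,533),(467,478)]]
for i,j in [(2,0),(3,1)]: w=P[i]-P[j]; print('x',np.degrees(np.arctan2(-w[1],-w[0])))
for i,j in [(1,0),(3,2)]: w=P[i]-P[j]; print('y',np.degrees(np.arctan2(w[0],-w[1])))
print('center',np.mean(P,0), [np.linalg.norm(P[0]-P[2]),np.linalg.norm(P[0]-P[1])])
from h import ray_z
print('studtop px',ray_z('top',225+291/3.7,115+484/3.7,168))
for z in(2.5,5): print(z,'coil',ray_z('top',150+253/8,235+285/8,z),'tip',ray_z('top',150+116/8,235+92/8,z))
# segmentation
for cam,(x0,y0,x1,y1) in {'top':(150,235,200,285),'scene':(435,255,490,310)}.items():
    im=cv2.imread(f'pics/{cam}0.png').astype(float)
    sat=im[...,2]-im[...,0]
    sub=sat[y0:y1,x0:x1]; base=np.median(sub)
    w=np.clip(sub-base-8,0,None); vv,uu=np.nonzero(w)
    pts=np.array([ray_z(cam,x0+u,y0+v,2.5)[:2] for u,v in zip(uu,vv)]); ww=w[vv,uu]
    np.savez(f'pics/seg_{cam}.npz',p=pts,w=ww)
    # model fit: render model as polyline distance
from scipy.optimize import minimize
def model():
    th=np.linspace(0,2*np.pi,40); L=[np.c_[9.5*np.cos(th),9.5*np.sin(th)]]
    x=np.linspace(0,78,80); L.append(np.c_[x,0*x+9.5]); return np.vstack(L)
M=model()
for cam in('top','scene'):
    z=np.load(f'pics/seg_{cam}.npz'); p,w=z['p'],z['w']
    def cost(q):
        c,s=np.cos(q[2]),np.sin(q[2]); m=M@np.array([[c,s],[-s,c]])+q[:2]
        d=((m[:,None]-p[None])**2).sum(-1); return -(w[None]*np.exp(-d/(2*2.5**2))).sum()/1e3
    best=min((minimize(cost,[430+a,330,th],method='Nelder-Mead') for a in(-3,3) for th in(.5,.6,.7)),key=lambda r:r.fun)
    q=best.x; print(cam,len(p),q,np.degrees(q[2]),best.fun,'tip',q[:2]+[78*np.cos(q[2])-9.5*np.sin(q[2]),78*np.sin(q[2])+9.5*np.cos(q[2])])
E
```

```text
x 8.900172978138274
x 8.87050427947402
y 8.996117973201656
y 9.021987970347812
center [628.51739364  29.74610119 111.        ] [np.float64(290.25208960944246), np.float64(230.23657065218077)]
studtop px [501.23011835   9.29890136 168.        ]
2.5 coil [429.09653025 331.47416498   2.5       ] tip [492.55803248 377.94432012   2.5       ]
5 coil [429.30554453 330.87770175   5.        ] tip [492.6482954  377.26090033   5.        ]
top 179 [431.84936588 333.30842945   0.51251894] 29.36517216291012 -13.160673613413008 tip [495.16875204 379.83697269]
scene 244 [429.19275798 332.32799197   0.51729209] 29.638653710800067 -12.608225815990426 tip [492.28933581 379.15823718]
```

```bash
python3 - <<'E'
from h import *
from scipy.spatial.transform import Rotation as R
print(ray_z('top',225+258/3.7,115+271/3.7,290), ray_z('top',225+258/3.7,115+271/3.7,279))
d=np.load('pics/top0.png.npy')
print(np.round([[px2w('top',u,v,d[v,u])[2] for u in range(289,300)] for v in range(184,195)],0))
o=ctrl.get_obs(); print(o['eef_pos'],R.from_quat(o['ee_rot']).as_matrix().round(3))
E
```

```text
[624.72204118  28.3494791  290.        ] [625.60251964  28.51344488 279.        ]
[[235. 237. 287. 289. 290. 286. 288. 288. 286. 240. 238.]
 [239. 283. 285. 290. 289. 292. 288. 291. 288. 282. 244.]
 [241. 290. 288. 287. 290. 293. 292. 293. 289. 288. 286.]
 [284. 286. 291. 287. 291. 291. 295. 289. 289. 287. 284.]
 [287. 290. 289. 288. 296. 292. 292. 290. 294. 288. 289.]
 [287. 289. 292. 291. 294. 292. 293. 291. 292. 290. 284.]
 [284. 286. 290. 293. 293. 292. 290. 291. 288. 285. 285.]
 [250. 289. 288. 284. 289. 289. 289. 290. 288. 283. 285.]
 [250. 284. 289. 286. 289. 292. 287. 292. 287. 283. 251.]
 [252. 251. 282. 287. 285. 286. 285. 289. 288. 260. 253.]
 [257. 253. 253. 260. 280. 280. 284. 271. 269. 263. 265.]]
[ 172.73618109 -652.49800072  404.73602344] [[ 0.967  0.256  0.   ]
 [ 0.256 -0.967 -0.   ]
 [ 0.     0.    -1.   ]]
```

```bash
python3 -m handwheel '1 25 37.5 10 0 0 -0.8; 1 50 75 20 0 0 -1.6; 1 75 112.5 30 0 0 -2.4; 1 100 150 40 0 0 -3.2; 1 125 187.5 50 0 0 -4; 1 150 225 60 0 0 -4.8; 1 175 262.5 70 0 0 -5.6; 1 200 300 80 0 0 -5.9' 20
```

```text
time_s: 1.7
eef_pos: [373.3, -350.8, 485.4]
ee_rot: [0.997, 0.077, 0.0, 0.0]
contact_force: [0.8, 0.4, -0.1]
grip_width: 85.2
```

```bash
python3 -m handwheel '1 27 40 0 0 0 0; 1 54 80 0 0 0 0; 1 81 120 0 0 0 0; 1 108 160 0 0 0 0; 1 135 200 0 0 0 0; 1 162 240 0 0 0 0; 1 189 280 0 0 0 0; 1 216 320 0 0 0 0'
```

```text
time_s: 2.5
eef_pos: [590.1, -29.1, 485.7]
ee_rot: [0.997, 0.077, 0.0, 0.0]
contact_force: [0.5, -1.8, -0.1]
grip_width: 85.3
```

```bash
python3 -m handwheel '0.6 20 34 0 0 0 0; 0.6 34.6 57.7 0 0 0 0; 0.6 34.6 57.7 -10 0 0 0; 0.6 34.6 57.7 -20 0 0 0; 0.6 34.6 57.7 -30 0 0 0; 0.6 34.6 57.7 -40 0 0 0; 0.6 34.6 57.7 -48 0 0 0; 0.6 34.6 57.7 -48 0 0 0'; python3 - <<'E'
from h import *
i,d=snap('top','t1.png');s,_=snap('scene','s1.png')
cv2.imwrite('pics/c1.png',np.hstack([cv2.resize(i[110:260,220:370],(400,400)),cv2.resize(s[90:240,250:400],(400,400))]))
E
```

```text
time_s: 3.3
eef_pos: [624.3, 28.0, 436.4]
ee_rot: [0.997, 0.077, -0.0, 0.0]
contact_force: [-0.5, -0.3, 0.3]
grip_width: 51.3
```

View pics/c1.png

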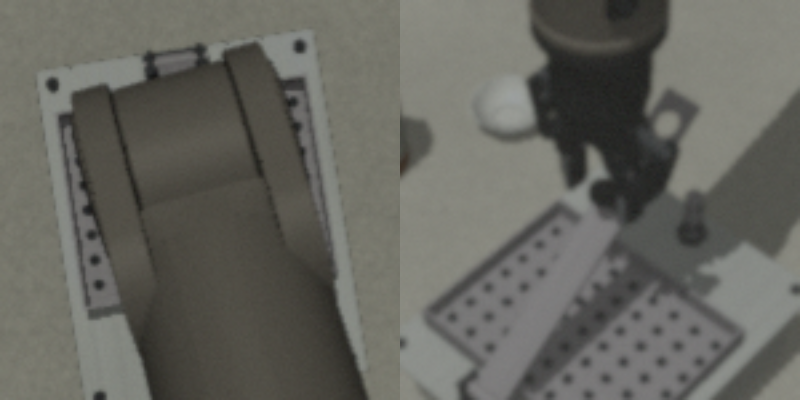

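The picture shows the knob (right half, about 605,190) between the two fingers. I'm closing lightly.

```bash
python3 -m handwheel '0.4 0 0 0 0 0 0; 0.2 0 0 0 0 0 0; 0.1 0 0 0 0 0 0; 0.1 0 0 0 0 0 0; 0.1 0 0 0 0 0 0; 0.1 0 0 0 0 0 0; 0.1 0 0 0 0 0 0; 0.1 0 0 0 0 0 0' 20
```

```text
time_s: 4.2
eef_pos: [624.5, 29.8, 438.5]
ee_rot: [0.997, 0.078, 0.001, -0.0]
contact_force: [-3.0, 7.5, 2.7]
grip_width: 22.4
```

```bash
python3 - <<'E'
import numpy as np
y=np.radians(8.95)
def f(a0,A):
    for a in A:
        dx=202.1*(np.cos(a0)-np.cos(a)); dz=202.1*(np.sin(a)-np.sin(a0)); print(f'0.1 {dx*np.cos(y):.1f} {dx*np.sin(y):.1f} {dz:.1f} 0 0 0;',end=' ')
    print()
f(.751,np.linspace(.751,.45,9)[1:])
f(.45,np.linspace(.45,.17,9)[1:])
E
```

```text
0.1 -5.0 -0.8 -5.7 0 0 0; 0.1 -9.8 -1.5 -11.5 0 0 0; 0.1 -14.4 -2.3 -17.5 0 0 0; 0.1 -18.8 -3.0 -23.7 0 0 0; 0.1 -22.9 -3.6 -30.1 0 0 0; 0.1 -26.8 -4.2 -36.6 0 0 0; 0.1 -30.4 -4.8 -43.2 0 0 0; 0.1 -33.8 -5.3 -50.0 0 0 0; 
0.1 -2.9 -0.5 -6.4 0 0 0; 0.1 -5.6 -0.9 -12.9 0 0 0; 0.1 -8.1 -1.3 -19.6 0 0 0; 0.1 -10.4 -1.6 -26.3 0 0 0; 0.1 -12.4 -1.9 -33.0 0 0 0; 0.1 -14.2 -2.2 -39.9 0 0 0; 0.1 -15.7 -2.5 -46.8 0 0 0; 0.1 -17.0 -2.7 -53.7 0 0 0;
```

```bash
python3 -m handwheel '0.1 -5 -0.8 -5.7 0 0 0; 0.1 -9.8 -1.5 -11.5 0 0 0; 0.1 -14.4 -2.3 -17.5 0 0 0; 0.1 -18.8 -3 -23.7 0 0 0; 0.1 -22.9 -3.6 -30.1 0 0 0; 0.1 -26.8 -4.2 -36.6 0 0 0; 0.1 -30.4 -4.8 -43.2 0 0 0; 0.1 -33.8 -5.3 -50 0 0 0' 20
```

```text
time_s: 5.0
eef_pos: [590.3, 24.5, 387.8]
ee_rot: [0.997, 0.078, 0.001, -0.0]
contact_force: [-0.5, 2.6, 2.4]
grip_width: 22.2
```

```bash
python3 -m handwheel '0.1 -2.9 -0.5 -6.4 0 0 0; 0.1 -5.6 -0.9 -12.9 0 0 0; 0.1 -8.1 -1.3 -19.6 0 0 0; 0.1 -10.4 -1.6 -26.3 0 0 0; 0.1 -12.4 -1.9 -33 0 0 0; 0.1 -14.2 -2.2 -39.9 0 0 0; 0.1 -15.7 -2.5 -46.8 0 0 0; 0.1 -17 -2.7 -52 0 0 0' 20
```

```text
time_s: 5.8
eef_pos: [573.3, 21.8, 335.2]
ee_rot: [0.997, 0.078, 0.001, -0.001]
contact_force: [0.8, 1.2, 1.5]
grip_width: 22.3
```

```bash
python3 -m handwheel '0.1 -0.2 0 -1 0 0 0; 0.1 -0.4 0 -2 0 0 0; 0.1 -0.6 0 -3 0 0 0; 0.1 -0.8 0 -4 0 0 0; 0.1 -0.9 0 -5 0 0 0; 0.1 -1 0 -5.5 0 0 0; 0.1 -1 0 -6 0 0 0; 0.1 -1 0 -6 0 0 0' 20; python3 - <<'E'
from h import *
s,_=snap('scene','s2.png')
print([ (np.round(r['xyz'],1).tolist(),r['p']) for r in ctrl.spot_point('bar_knob','scene')])
cv2.imwrite('pics/c2.png',cv2.resize(s[110:270,240:420],(800,600),interpolation=cv2.INTER_CUBIC))
E
```

```text
time_s: 6.6
eef_pos: [572.2, 21.7, 329.1]
ee_rot: [0.997, 0.078, 0.001, -0.0]
contact_force: [0.3, -1.0, 0.1]
grip_width: 22.2
[([569.7, 22.5, 168.9], 0.71)]
```

View pics/c2.png

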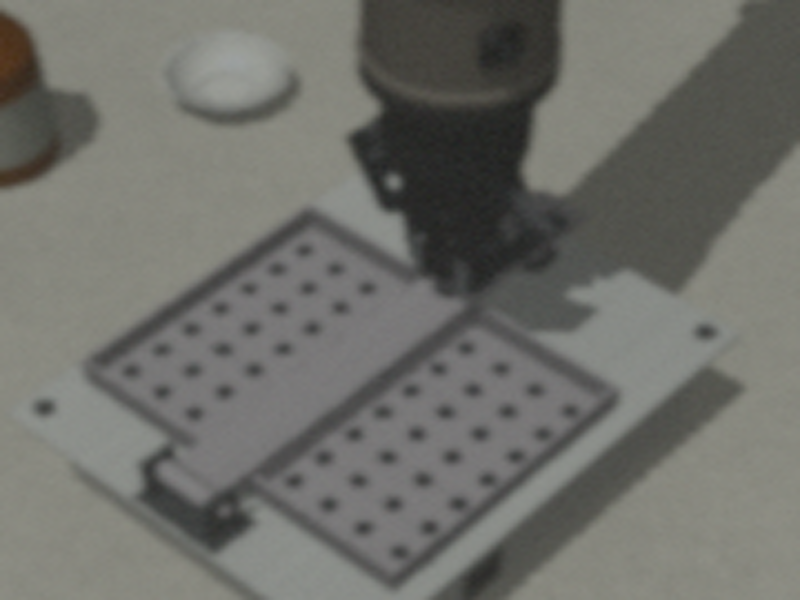

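The bar looks nearly down, but I don't feel the stop yet. I'll go on slowly.

```bash
python3 -m handwheel '0.1 0 0 -0.3 0 0 0; 0.1 0 0 -0.6 0 0 0; 0.1 0 0 -0.9 0 0 0; 0.1 0 0 -1.2 0 0 0; 0.1 0 0 -1.5 0 0 0; 0.1 0 0 -1.5 0 0 0; 0.1 0 0 -1.5 0 0 0; 0.1 0 0 -1.5 0 0 0'
```

```text
time_s: 7.5
eef_pos: [572.3, 21.7, 328.1]
ee_rot: [0.997, 0.078, 0.001, -0.0]
contact_force: [-3.0, -1.1, 10.1]
grip_width: 22.7
```

```bash
python3 -m handwheel '0.3 0 0 0.8 0 0 0; 0.45 0 0 1 0 0 0; 0.5 0 0 1 0 0 0; 0.5 0 0 1 0 0 0; 0.5 0 0 15 0 0 0; 0.5 0 0 35 0 0 0; 0.5 0 0 55 0 0 4; 0.5 0 0 60 0 0 12'
python3 -m handwheel '0 -10 -2 0 0 0 8.5; 0 -20 -4 0 0 0 17; 0 -35 -6 0 0 0 25.5; 0 -50 -8 0 0 0 34; 0 -60 -10 0 0 0 42.5; 0 -71.5 -12 0 0 0 51; 0 -71.5 -12 0 0 0 59.5; 0 -71.5 -12 0 0 0 68'
```

```text
time_s: 8.3
eef_pos: [572.7, 22.0, 391.3]
ee_rot: [0.983, 0.183, 0.002, -0.0]
contact_force: [0.1, 0.5, -0.5]
grip_width: 42.6
time_s: 9.1
eef_pos: [501.0, 10.0, 392.5]
ee_rot: [0.711, 0.704, 0.002, -0.001]
contact_force: [0.7, -0.2, 0.2]
grip_width: -0.0
```

```bash
python3 -m handwheel '0 -0.5 -0.4 -10 0 0 4; 0 -0.5 -0.4 -20 0 0 8; 0 -0.5 -0.4 -30 0 0 9.5; 0 -0.5 -0.4 -40 0 0 9.5; 0 -0.5 -0.4 -42 0 0 9.5; 0 -0.5 -0.4 -43 0 0 9.5; 0 -0.5 -0.4 -44 0 0 9.5; 0 -0.5 -0.4 -45 0 0 9.5'
```

```text
time_s: 9.9
eef_pos: [500.7, 9.7, 347.8]
ee_rot: [0.65, 0.76, 0.002, -0.001]
contact_force: [-0.0, -0.2, -0.4]
grip_width: -0.2
```

```bash
python3 -m handwheel '0 0 0 -1 0 0 0; 0 0 0 -2 0 0 0; 0 0 0 -3 0 0 0; 0 0 0 -4 0 0 0; 0 0 0 -4 0 0 0; 0 0 0 -4 0 0 0; 0 0 0 -4 0 0 0; 0 0 0 -4 0 0 0'
```

```text
time_s: 10.7
eef_pos: [500.7, 9.7, 343.8]
ee_rot: [0.65, 0.76, 0.002, -0.001]
contact_force: [0.0, -0.4, 0.1]
grip_width: 0.0
```

```bash
python3 -m handwheel '0 0 0 -0.6 0 0 0; 0 0 0 -1.2 0 0 0; 0 0 0 -1.8 0 0 0; 0 0 0 -2.4 0 0 0; 0 0 0 -3 0 0 0; 0 0 0 -3 0 0 0; 0 0 0 -3 0 0 0; 0 0 0 -3 0 0 0'
```

```text
time_s: 11.5
eef_pos: [500.8, 9.9, 342.3]
ee_rot: [0.65, 0.76, 0.002, -0.0]
contact_force: [-12.5, -2.5, 31.9]
grip_width: 0.7
```

```bash
python3 -m handwheel '0 0 0 8 0 0 0; 0.5 0 0 10 0 0 0; 0.5 0 0 10 0 0 0; 0.5 0 0 10 0 0 0; 0.45 0 0 0 0 0 0; 0.45 0 0 -10 0 0 0; 0.45 0 0 -18 0 0 0; 0.45 0 0 -21 0 0 0'
```

```text
time_s: 12.3
eef_pos: [500.4, 9.9, 319.8]
ee_rot: [0.65, 0.76, 0.001, -0.001]
contact_force: [1.1, 0.7, 0.6]
grip_width: 38.5
```

```bash
python3 -m handwheel '0.45 4 0.6 0 0 0 0; 0.45 7.4 1.2 0 0 0 0; 0.45 8 1.3 0 0 0 0; 0.45 8.7 1.4 0 0 0 0; 0.45 9.4 1.5 0 0 0 0; 0.45 10.1 1.6 0 0 0 0; 0.45 10.8 1.7 0 0 0 0; 0.45 10.8 1.7 0 0 0 0'
```

```text
time_s: 13.1
eef_pos: [511.3, 11.6, 319.9]
ee_rot: [0.65, 0.76, 0.001, -0.001]
contact_force: [-0.4, 0.2, 0.3]
grip_width: 38.6
```

```bash
python3 -m handwheel '0.45 0.7 0.1 0 0 0 0; 0.45 1.4 0.2 0 0 0 0; 0.45 2 0.3 0 0 0 0; 0.45 2 0.3 0 0 0 0; 0.45 2 0.3 0 0 0 0; 0.45 2 0.3 0 0 0 0; 0.45 2 0.3 0 0 0 0; 0.45 2 0.3 0 0 0 0'
```

```text
time_s: 13.9
eef_pos: [512.3, 11.7, 319.4]
ee_rot: [0.65, 0.76, 0.0, -0.002]
contact_force: [-9.6, -1.2, 5.7]
grip_width: 38.7
```

```bash
python3 -m handwheel '0.45 -10 -1.6 0 0 0 0; 0.45 -19 -3 0 0 0 0; 0.45 -20.5 -3.2 0 0 0 0; 0.45 -21.2 -3.3 0 0 0 0; 0.45 -21.9 -3.5 0 0 0 0; 0.45 -22.5 -3.6 0 0 0 0; 0.45 -22.5 -3.6 0 0 0 0; 0.45 -22.5 -3.6 0 0 0 0'
```

```text
time_s: 14.7
eef_pos: [490.7, 8.3, 320.2]
ee_rot: [0.65, 0.76, 0.002, -0.0]
contact_force: [12.2, 1.9, -5.3]
grip_width: 38.3
```

```bash
python3 -m handwheel '0.45 10 1.6 0 0 0 0; 0.45 10 1.6 20 0 0 0; 0.45 10 1.6 45 0 0 0; 0.45 0 30 60 0 0 8.5; 0.45 -10 70 60 0 0 17; 0.45 -20 115 60 0 0 25.5; 0.45 -30 160 60 0 0 34; 0.45 -40 205 60 0 0 42.5'
python3 -m handwheel '0.45 -5 40 0 0 0 8.5; 0.45 -10 80 0 0 0 17; 0.45 -15 110 -15 0 0 25.5; 0.45 -19 117 -40 0 0 34; 0.45 -19 117 -60 0 0 42.5; 0.45 -19 117 -80 0 0 51; 0.45 -19 117 -100 0 0 59.5; 0.45 -19 117 -120 0 0 68'
python3 - <<'E'
from h import *
s,_=snap('scene','s3.png'); t,_=snap('top','t3.png')
cv2.imwrite('pics/c3.png',np.hstack([cv2.resize(t[150:290,150:340],(400,300)),cv2.resize(s[100:320,280:500],(400,300))]))
E
```

```text
time_s: 15.5
eef_pos: [450.1, 214.8, 380.6]
ee_rot: [0.328, 0.945, 0.002, -0.001]
contact_force: [1.2, -0.3, -0.4]
grip_width: 38.3
time_s: 16.3
eef_pos: [431.3, 331.8, 259.8]
ee_rot: [-0.259, 0.966, 0.001, -0.001]
contact_force: [-0.0, 1.1, 0.1]
grip_width: 38.6
```

View pics/c3.png

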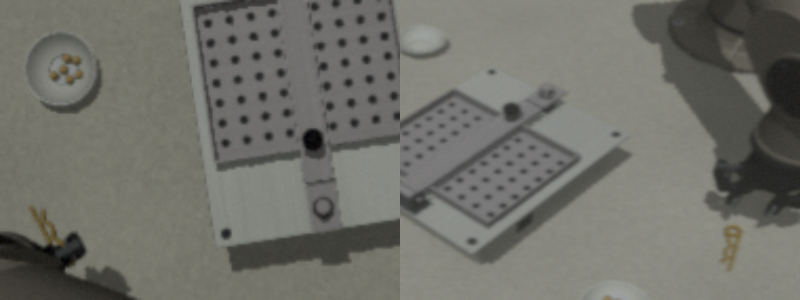

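```bash
python3 -m handwheel '0.45 -0.8 0.4 -20 0 0 -0.5; 0.45 -0.8 0.4 -40 0 0 -0.5; 0.45 -0.8 0.4 -60 0 0 -0.5; 0.45 -0.8 0.4 -72 0 0 -0.5; 0.45 -0.8 0.4 -79 0 0 -0.5; 0.45 -0.8 0.4 -82 0 0 -0.5; 0.45 -0.8 0.4 -84 0 0 -0.5; 0.45 -0.8 0.4 -85.5 0 0 -0.5'
python3 - <<'E'
from h import *
s,_=snap('scene','s4.png'); t,_=snap('top','t4.png')
cv2.imwrite('pics/c4.png',np.hstack([cv2.resize(t[210:290,140:220],(400,400),interpolation=cv2.INTER_CUBIC),cv2.resize(s[240:320,420:500],(400,400),interpolation=cv2.INTER_CUBIC)]))
E
```

```text
time_s: 17.2
eef_pos: [430.3, 331.7, 173.3]
ee_rot: [-0.253, 0.967, 0.001, -0.003]
contact_force: [0.1, 0.0, 0.2]
grip_width: 38.4
```

View pics/c4.png

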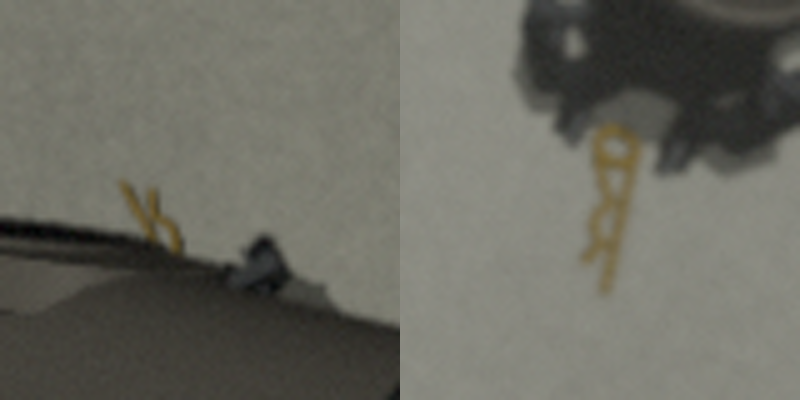

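```bash
python3 -m handwheel '0.38 0 0 0 0 0 0; 0.32 0 0 0 0 0 0; 0.26 0 0 0 0 0 0; 0.2 0 0 0 0 0 0; 0.2 0 0 0 0 0 0; 0.2 0 0 0 0 0 0; 0.2 0 0 0 0 0 0; 0.2 0 0 0 0 0 0' 60
```

```text
time_s: 18.1
eef_pos: [430.6, 331.3, 173.7]
ee_rot: [-0.253, 0.967, 0.0, -0.003]
contact_force: [-0.4, -5.2, 12.1]
grip_width: 21.4
```

```bash
python3 -m handwheel '0.2 0 0 15 0 0 0; 0.2 0 0 45 0 0 0; 0.2 0 0 90 0 0 0; 0.2 0 0 135 0 0 -8.5; 0.2 5 -15 180 0 0 -17; 0.2 10 -45 210 0 0 -25.5; 0.2 16 -75 212 0 0 -34; 0.2 22 -105 212 0 0 -42.5' 60
python3 -m handwheel '0.2 4 -20 0 0 0 -8.5; 0.2 8 -40 0 0 0 -17; 0.2 12 -60 0 0 0 -25.5; 0.2 16 -80 0 0 0 -34; 0.2 20 -100 0 0 0 -42.5; 0.2 23.8 -119 0 0 0 -51; 0.2 23.8 -119 0 0 0 -59.5; 0.2 23.8 -119 0 0 0 -68' 60
python3 - <<'E'
from h import *
s,_=snap('scene','s5.png'); t,_=snap('top','t5.png')
cv2.imwrite('pics/c5.png',np.hstack([cv2.resize(t[190:310,220:340],(400,400),interpolation=cv2.INTER_CUBIC),cv2.resize(s[120:260,310:450],(400,400),interpolation=cv2.INTER_CUBIC)]))
E
```

```text
time_s: 18.9
eef_pos: [452.3, 225.6, 387.7]
ee_rot: [0.117, 0.993, 0.002, -0.001]
contact_force: [0.2, 0.4, -0.8]
grip_width: 21.3
time_s: 19.7
eef_pos: [475.9, 106.4, 388.5]
ee_rot: [0.655, 0.755, 0.002, 0.0]
contact_force: [0.1, 0.0, -0.6]
grip_width: 21.4
```

View pics/c5.png

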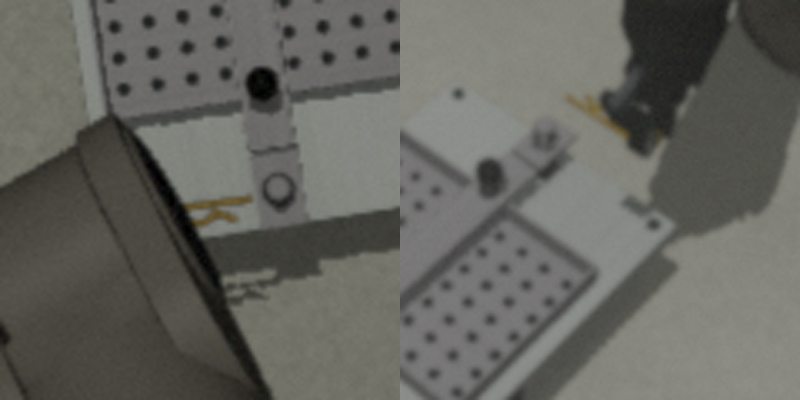

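```bash
cat > chk.py <<'E'
from h import *
import sys
from scipy.spatial.transform import Rotation as R
def chk(tag,tcp,yaw,zoff=171.2):
    # yaw: clip x direction deg ; returns predicted leg line & tip pixel, with measured leg mask
    x=np.array([np.cos(yaw),np.sin(yaw),0]); y=np.array([-np.sin(yaw),np.cos(yaw),0])
    leg=np.array(tcp)-[0,0,zoff]+9.5*y
    for cam,im in (('top','t'),('scene','s')):
        I=cv2.imread(f'pics/{im}{tag}.png').astype(float); sat=I[...,2]-I[...,0]
        for X in (40,50,60,68,72,76,78,80,84):
            p,_=w2px(cam,leg+X*x); 
            q,_=w2px(cam,leg+X*x+y); n=(q-p)/np.linalg.norm(q-p); mmpp=1/np.linalg.norm(q-p)
            ts=np.arange(-3,3.01,.1); prof=[cv2.getRectSubPix(sat.astype(np.float32),(1,1),tuple((p+n*t).astype(float)))[0,0] for t in ts]
            prof=np.array(prof); b=np.median(sat[150:250,250:350]); w=np.clip(prof-b-6,0,None)
            print(cam,X,np.round(p,1),'off mm %.2f'%( (w@ts/w.sum())*mmpp if w.sum()>0 else np.nan),'peak %.0f at %.1f'%(prof.max(),ts[prof.argmax()]*mmpp))
E
python3 - <<'E'
from chk import *
o=ctrl.get_obs(); r=R.from_quat(o['ee_rot']).as_matrix(); print(o['eef_pos'],r.round(4).tolist())
y=np.arctan2(r[1,1],r[0,1]); print(np.degrees(y))
# clip yaw: jaw(119.5 world at pick, clip yaw 29.5) => clip x = jaw-90
chk('5',o['eef_pos'],y-np.pi/2)
t=cv2.imread('pics/t5.png'); s=cv2.imread('pics/s5.png')
cv2.imwrite('pics/c6.png',cv2.convertScaleAbs(np.hstack([cv2.resize(t[235:275,265:315],(400,320),interpolation=cv2.INTER_CUBIC),cv2.resize(s[145:185,360:410],(400,320),interpolation=cv2.INTER_CUBIC)]),alpha=1.5))
E
```

```text
[475.80554264 106.98877445 388.4442017 ] [[-0.1457, 0.9893, 0.0035], [0.9893, 0.1457, 0.0033], [0.0028, 0.0039, -1.0]]
8.377866464576144
top 40 [276.8 251.2] off mm -0.58 peak 50 at 0.2
top 50 [281.3 250.5] off mm -0.80 peak 56 at -1.1
top 60 [285.7 249.8] off mm -1.50 peak 52 at -0.4
top 68 [289.3 249.3] off mm -1.00 peak 60 at -1.5
top 72 [291.1 249.1] off mm -1.15 peak 50 at -2.0
top 76 [292.9 248.8] off mm -1.28 peak 51 at -0.4
top 78 [293.8 248.7] off mm -1.42 peak 50 at -0.9
top 80 [294.7 248.5] off mm -1.29 peak 31 at -1.1
top 84 [296.5 248.3] off mm nan peak 4 at 5.1
scene 40 [380.3 162.3] off mm -1.86 peak 43 at -2.0
scene 50 [377.  160.1] off mm -2.88 peak 45 at -3.6
scene 60 [373.6 158. ] off mm -3.18 peak 44 at -8.4
scene 68 [371.  156.2] off mm -2.25 peak 39 at -2.0
scene 72 [369.7 155.4] off mm -2.19 peak 40 at -1.7
scene 76 [368.4 154.5] off mm -2.00 peak 39 at -2.3
scene 78 [367.8 154.1] off mm -2.33 peak 31 at -2.8
scene 80 [367.1 153.7] off mm -2.57 peak 27 at -3.1
scene 84 [365.8 152.9] off mm -2.76 peak 13 at -4.5
```

View pics/c6.png

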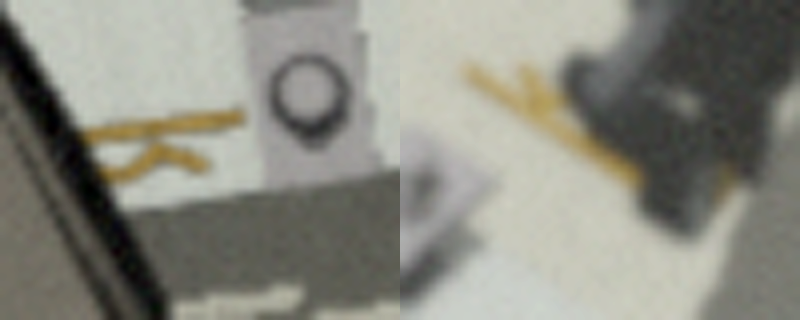

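```bash
python3 -m handwheel '0.2 0.6 0.2 -12 0 0 1.2; 0.2 0.6 0.2 -24 0 0 1.2; 0.2 0.6 0.2 -36 0 0 1.2; 0.2 0.6 0.2 -48 0 0 1.2; 0.2 0.6 0.2 -58 0 0 1.2; 0.2 0.6 0.2 -61 0 0 1.2; 0.2 0.6 0.2 -61 0 0 1.2; 0.2 0.6 0.2 -61 0 0 1.2' 60
python3 - <<'E'
from chk import *
o=ctrl.get_obs(); r=R.from_quat(o['ee_rot']).as_matrix(); print(o['eef_pos'],r.round(4).tolist(),o['contact_force'])
s,_=snap('scene','s7.png'); t,_=snap('top','t7.png')
y=np.arctan2(r[1,1],r[0,1]); print(np.degrees(y))
chk('7',o['eef_pos'],y-np.pi/2)
cv2.imwrite('pics/c7.png',cv2.convertScaleAbs(np.hstack([cv2.resize(t[235:275,265:315],(400,320),interpolation=cv2.INTER_CUBIC),cv2.resize(s[145:195,340:400],(400,320),interpolation=cv2.INTER_CUBIC)]),alpha=1.5))
E
```

```text
time_s: 20.6
eef_pos: [476.5, 107.3, 327.7]
ee_rot: [0.645, 0.764, 0.003, 0.0]
contact_force: [-0.4, 0.2, -1.2]
grip_width: 21.1
[476.52782072 107.3499433  327.69613206] [[-0.1667, 0.986, 0.0037], [0.986, 0.1667, 0.0035], [0.0029, 0.0042, -1.0]] [-0.35380105  0.19400007 -1.15846085]
9.59425303346122
top 40 [277.8 249.3] off mm 0.05 peak 50 at 0.7
top 50 [282.  248.6] off mm -0.44 peak 50 at -0.7
top 60 [286.3 247.9] off mm -1.35 peak 60 at -0.2
top 68 [289.7 247.3] off mm -0.05 peak 50 at 0.7
top 72 [291.3 247.1] off mm -0.16 peak 58 at 0.2
top 76 [293.  246.8] off mm -0.05 peak 56 at -0.5
top 78 [293.9 246.6] off mm -0.00 peak 46 at -0.7
top 80 [294.7 246.5] off mm -0.12 peak 27 at -1.2
top 84 [296.4 246.2] off mm nan peak 4 at 0.7
scene 40 [377.7 179.1] off mm -2.17 peak 42 at -1.7
scene 50 [374.4 177.1] off mm -3.32 peak 48 at -2.6
scene 60 [371.2 175. ] off mm -3.59 peak 45 at -4.1
scene 68 [368.7 173.3] off mm -2.13 peak 46 at -1.5
scene 72 [367.4 172.5] off mm -1.80 peak 46 at -2.0
scene 76 [366.2 171.7] off mm -1.89 peak 38 at -2.3
scene 78 [365.5 171.3] off mm -2.16 peak 35 at -1.8
scene 80 [364.9 170.9] off mm -2.24 peak 21 at -2.0
scene 84 [363.7 170.1] off mm -1.86 peak 8 at -1.8
```

View pics/c7.png

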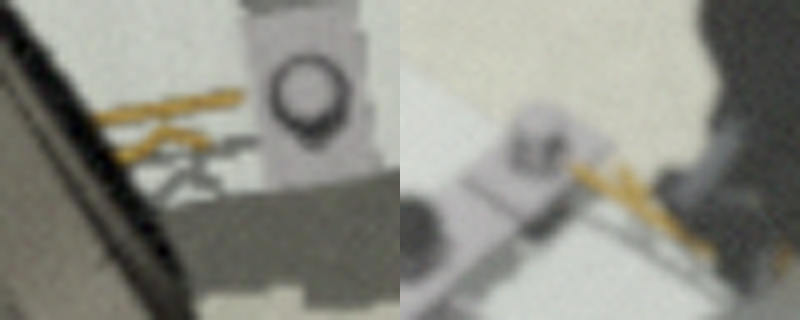

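```bash
python3 -m handwheel '0.2 0.5 -3 -0.2 0 0 -0.5; 0.2 0.9 -6 -0.2 0 0 -0.5; 0.2 1.4 -9 -0.2 0 0 -0.5; 0.2 1.9 -12 -0.2 0 0 -0.5; 0.2 2 -12.8 -0.2 0 0 -0.5; 0.2 2.1 -13.5 -0.2 0 0 -0.5; 0.2 2.2 -14.2 -0.2 0 0 -0.5; 0.2 2.2 -14.2 -0.2 0 0 -0.5' 60; python3 - <<'E'
from h import *
o=ctrl.get_obs();p=o['eef_pos'];print(p,o['contact_force'],o['moment'])
xs=np.array([.9878,.1556]);ys=np.array([-.1556,.9878]);d=p[:2]-[501.4,9.9];print('xs',d@xs,'ys',d@ys)
E
```

```text
time_s: 21.5
eef_pos: [478.8, 93.1, 327.7]
ee_rot: [0.649, 0.761, 0.003, 0.001]
contact_force: [-0.4, -0.9, -0.4]
grip_width: 21.1
[478.75736999  93.08824237 327.70265682] [-0.44621857 -0.87840775 -0.44435908] [ 0.00220627 -0.01332996 -0.02441112]
xs -9.422299407171865 ys 85.69653904296439
```

```bash
python3 -m handwheel '0.2 0.1 -0.5 0 0 0 0; 0.2 0.2 -1 0 0 0 0; 0.2 0.2 -1.4 0 0 0 0; 0.2 0.2 -1.6 0 0 0 0; 0.2 0.2 -1.6 0 0 0 0; 0.2 0.2 -1.6 0 0 0 0; 0.2 0.2 -1.6 0 0 0 0; 0.2 0.2 -1.6 0 0 0 0' 60; python3 - <<'E'
from h import *
o=ctrl.get_obs();p=o['eef_pos'];print(p,o['contact_force'],o['moment'])
xs=np.array([.9878,.1556]);ys=np.array([-.1556,.9878]);d=p[:2]-[501.4,9.9];print('xs',d@xs,'ys',d@ys)
E
```

```text
time_s: 22.3
eef_pos: [479.0, 91.5, 327.7]
ee_rot: [0.649, 0.761, 0.003, 0.001]
contact_force: [-0.1, -0.4, -0.6]
grip_width: 21.0
[478.9730808   91.45238904 327.70049073] [-0.06578739 -0.41282806 -0.61405729] [ 0.00534691  0.01483208 -0.01297292]
xs -9.463759047524704 ys 84.04707851897362
```

```bash
python3 -m handwheel '0.2 0.1 -0.5 0 0 0 0; 0.2 0.2 -1 0 0 0 0; 0.2 0.2 -1.5 0 0 0 0; 0.2 0.3 -2 0 0 0 0; 0.2 0.4 -2.4 0 0 0 0; 0.2 0.4 -2.4 0 0 0 0; 0.2 0.4 -2.4 0 0 0 0; 0.2 0.4 -2.4 0 0 0 0' 60; python3 - <<'E'
from h import *
o=ctrl.get_obs();p=o['eef_pos'];print(p,o['contact_force'],o['moment'])
xs=np.array([.9878,.1556]);ys=np.array([-.1556,.9878]);d=p[:2]-[501.4,9.9];print('xs',d@xs,'ys',d@ys)
E
```

```text
time_s: 23.1
eef_pos: [479.3, 89.1, 327.7]
ee_rot: [0.649, 0.761, 0.003, 0.001]
contact_force: [0.0, -0.0, -0.6]
grip_width: 21.0
[479.33082353  89.06964445 327.67854905] [ 0.02427944 -0.04035391 -0.58759153] [-0.01780238  0.0254075   0.02733355]
xs -9.481135841416807 ys 81.63773864662018
```

```bash
python3 -m handwheel '0.2 0.1 -0.5 0 0 0 0; 0.2 0.2 -1 0 0 0 0; 0.2 0.2 -1.5 0 0 0 0; 0.2 0.3 -2 0 0 0 0; 0.2 0.4 -2.5 0 0 0 0; 0.2 0.5 -3 0 0 0 0; 0.2 0.5 -3.5 0 0 0 0; 0.2 0.6 -4 0 0 0 0' 60; python3 - <<'E'
from h import *
s,_=snap('scene','s8.png'); t,_=snap('top','t8.png')
o=ctrl.get_obs();p=o['eef_pos'];print(p,o['contact_force'],o['moment'])
xs=np.array([.9878,.1556]);ys=np.array([-.1556,.9878]);d=p[:2]-[501.4,9.9];print('xs',d@xs,'ys',d@ys)
cv2.imwrite('pics/c8.png',cv2.convertScaleAbs(np.hstack([cv2.resize(t[235:275,265:315],(400,320),interpolation=cv2.INTER_CUBIC),cv2.resize(s[145:195,340:400],(400,320),interpolation=cv2.INTER_CUBIC)]),alpha=1.5))
E
```

```text
time_s: 23.9
eef_pos: [479.9, 85.0, 327.7]
ee_rot: [0.649, 0.761, 0.003, 0.001]
contact_force: [1.0, 0.6, -0.2]
grip_width: 21.1
[479.97801355  84.98641255 327.6810191 ] [ 0.73408045 -0.44611453  0.54121905] [-0.02820072 -0.01100622  0.00574403]
xs -9.477192422878108 ys 77.50361940477217
```

View pics/c8.png

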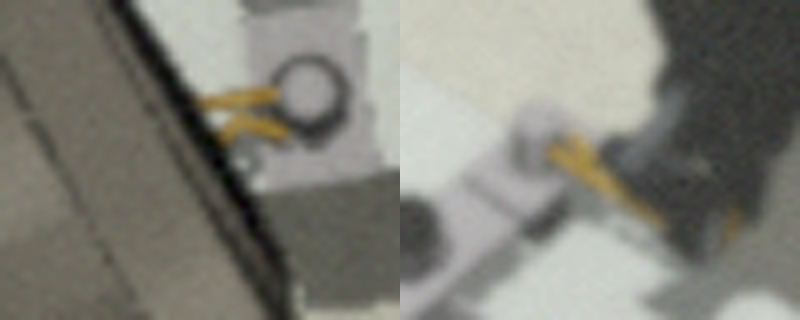

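The straight leg's tip is going into the stud (left crop, about 275,97) and the bent leg is beside it at 285,135, with no contact force. I'll keep pushing slowly.

```bash
cat > st.py <<'E'
from h import *
o=ctrl.get_obs();p=o['eef_pos'];f=o['contact_force']
xs=np.array([.9878,.1556]);ys=np.array([-.1556,.9878]);d=p[:2]-[501.4,9.9];print('xs %.2f ys %.2f z %.2f'%(d@xs,d@ys,p[2]),'F xs %.1f ys %.1f z %.1f'%(f[:2]@xs,f[:2]@ys,f[2]),np.round(o['moment'],2))
E
python3 -m handwheel '0.2 0.2 -1 0 0 0 0; 0.2 0.3 -2 0 0 0 0; 0.2 0.5 -3 0 0 0 0; 0.2 0.6 -4 0 0 0 0; 0.2 0.8 -5 0 0 0 0; 0.2 0.9 -6 0 0 0 0; 0.2 1.1 -7 0 0 0 0; 0.2 1.1 -7 0 0 0 0' 60; python3 st.py
```

```text
time_s: 24.8
eef_pos: [481.0, 77.8, 327.7]
ee_rot: [0.649, 0.761, 0.003, 0.0]
contact_force: [-1.2, -0.5, -1.1]
grip_width: 21.1
xs -9.55 ys 70.25 z 327.65 F xs -1.3 ys -0.3 z -1.1 [ 0.    0.22 -0.07]
```

```bash
python3 -m handwheel '0.2 0.2 -1 0 0 0 0; 0.2 0.3 -2 0 0 0 0; 0.2 0.5 -3 0 0 0 0; 0.2 0.6 -4 0 0 0 0; 0.2 0.8 -5 0 0 0 0; 0.2 0.9 -6 0 0 0 0; 0.2 1.1 -7 0 0 0 0; 0.2 1.1 -7 0 0 0 0' 60; python3 st.py
```

```text
time_s: 25.6
eef_pos: [481.9, 70.7, 327.5]
ee_rot: [0.649, 0.761, 0.002, 0.0]
contact_force: [-4.3, 2.1, 0.8]
grip_width: 20.6
xs -9.77 ys 63.14 z 327.52 F xs -3.9 ys 2.8 z 0.8 [ 0.39  0.98 -0.24]
```

```bash
cat > pc.py <<'E'
from h import *
import sys
n=sys.argv[1]
s,_=snap('scene',f's{n}.png'); t,_=snap('top',f't{n}.png')
cv2.imwrite(f'pics/c{n}.png',cv2.convertScaleAbs(np.hstack([cv2.resize(t[235:275,265:315],(400,320),interpolation=cv2.INTER_CUBIC),cv2.resize(s[145:195,340:400],(400,320),interpolation=cv2.INTER_CUBIC)]),alpha=1.5))
E
python3 pc.py 9; python3 st.py
```

```text
xs -9.75 ys 63.10 z 327.52 F xs -3.6 ys 2.6 z 0.7 [ 0.32  1.03 -0.26]
```

View pics/c9.png

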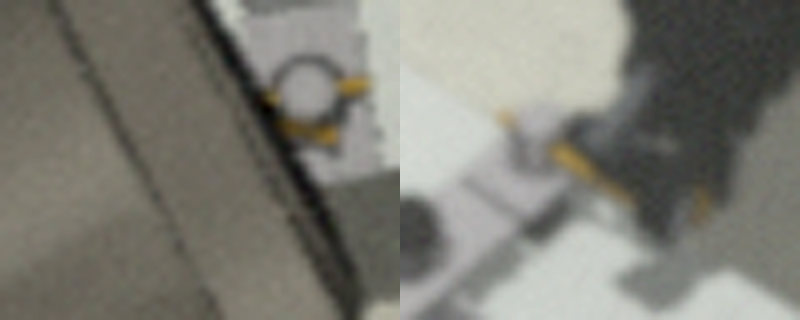

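The straight leg now sticks out of the far side (left crop, 370,87) and the bent leg is riding on the stud with low force. I'll continue, easing 0.3 mm towards the force.

```bash
python3 -m handwheel '0.2 -0.1 -1 0 0 0 0; 0.2 0 -2 0 0 0 0; 0.2 0.2 -3 0 0 0 0; 0.2 0.3 -4 0 0 0 0; 0.2 0.5 -5 0 0 0 0; 0.2 0.6 -6 0 0 0 0; 0.2 0.6 -6 0 0 0 0; 0.2 0.6 -6 0 0 0 0' 60; python3 st.py
```

```text
time_s: 26.5
eef_pos: [482.5, 64.4, 327.5]
ee_rot: [0.649, 0.761, 0.002, 0.0]
contact_force: [-3.9, -1.4, 0.5]
grip_width: 21.0
xs -10.20 ys 56.73 z 327.45 F xs -4.1 ys -0.8 z 0.5 [-0.37  0.91 -0.28]
```

```bash
python3 -m handwheel '0.2 0.2 -1 0 0 0 0; 0.2 0.3 -2 0 0 0 0; 0.2 0.5 -3 0 0 0 0; 0.2 0.6 -4 0 0 0 0; 0.2 0.8 -5 0 0 0 0; 0.2 0.9 -6 0 0 0 0; 0.2 0.9 -6 0 0 0 0; 0.2 0.9 -6 0 0 0 0' 60; python3 st.py; python3 pc.py 10
```

```text
time_s: 27.3
eef_pos: [483.5, 57.9, 327.5]
ee_rot: [0.649, 0.76, 0.002, 0.001]
contact_force: [-1.9, -4.8, 0.2]
grip_width: 20.7
xs -10.17 ys 50.18 z 327.51 F xs -2.7 ys -4.5 z 0.2 [-1.16  0.49 -0.2 ]
```

View pics/c10.png

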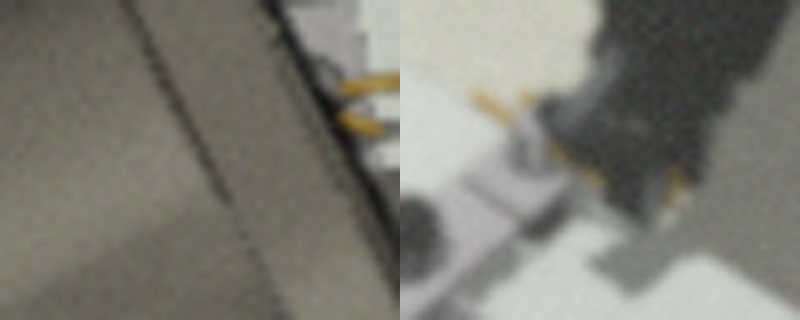

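```bash
python3 -m handwheel '0.2 0.3 -1 0 0 0 0; 0.2 0.4 -2 0 0 0 0; 0.2 0.6 -3 0 0 0 0; 0.2 0.7 -4 0 0 0 0; 0.2 0.9 -5 0 0 0 0; 0.2 1 -6 0 0 0 0; 0.2 1 -6 0 0 0 0; 0.2 1 -6 0 0 0 0' 60; python3 st.py
```

```text
time_s: 28.2
eef_pos: [484.6, 52.0, 327.5]
ee_rot: [0.649, 0.76, 0.002, 0.001]
contact_force: [-1.6, 1.2, 0.1]
grip_width: 21.2
xs -10.08 ys 44.16 z 327.52 F xs -1.4 ys 1.4 z 0.1 [ 0.15  0.15 -0.01]
```

```bash
python3 -m handwheel '0.2 0 -0.4 0 0 0 0; 0.2 0.1 -0.8 0 0 0 0; 0.2 0.1 -1 0 0 0 0; 0.2 0.1 -1 0 0 0 0; 0.2 0.1 -1 0 0 0 0; 0.2 0.1 -1 0 0 0 0; 0.2 0.1 -1 0 0 0 0; 0.2 0.1 -1 0 0 0 0' 60; python3 st.py
```

```text
time_s: 29.0
eef_pos: [484.6, 51.0, 327.5]
ee_rot: [0.649, 0.76, 0.002, 0.001]
contact_force: [-3.1, 3.9, 0.6]
grip_width: 20.9
xs -10.17 ys 43.20 z 327.50 F xs -2.5 ys 4.3 z 0.6 [ 0.86  0.59 -0.08]
```

```bash
python3 -m handwheel '0.2 -0.1 0.5 0 0 0 0; 0.2 -0.2 1 0 0 0 0; 0.2 -0.2 1.2 0 0 0 0; 0.2 -0.2 1.2 0 0 0 0; 0.2 -0.2 1.2 0 0 0 0; 0.2 -0.2 1.2 0 0 0 0; 0.2 -0.2 1.2 0 0 0 0; 0.2 -0.2 1.2 0 0 0 0' 60; python3 st.py; python3 pc.py 11
```

```text
time_s: 29.8
eef_pos: [484.5, 52.2, 327.5]
ee_rot: [0.649, 0.76, 0.002, 0.001]
contact_force: [-0.0, -0.7, 0.5]
grip_width: 21.0
xs -10.13 ys 44.38 z 327.52 F xs -0.1 ys -0.7 z 0.5 [-0.06  0.   -0.02]
```

View pics/c11.png

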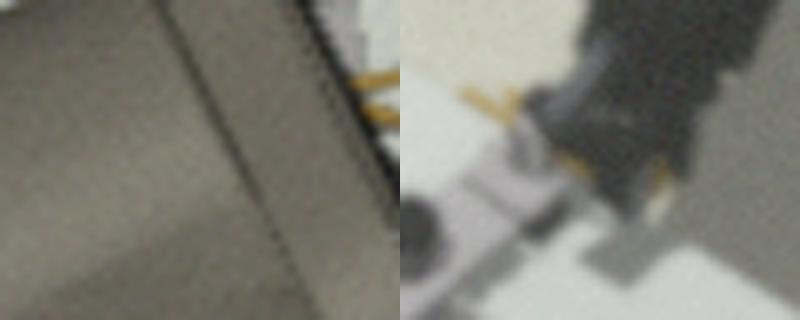

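```bash
python3 -m handwheel '0.3 0 0 0 0 0 0; 0.36 0 0 0 0 0 0; 0.42 0 0 0 0 0 0; 0.5 0 0 0 0 0 0; 0.5 0 0 0 0 0 0; 0.5 0 0 5 0 0 0; 0.5 0 0 12 0 0 0; 0.5 0 0 20 0 0 0' 20
python3 -m handwheel '0.5 0 0 20 0 0 0; 0.5 0 0 50 0 0 0; 0.5 -5 25 80 0 0 0; 0.5 -10 65 90 0 0 0; 0.5 -15 105 100 0 0 0; 0.5 -20 145 100 0 0 0; 0.5 -25 185 100 0 0 0; 0.5 -25 190 100 0 0 0' 20; python3 st.py; python3 pc.py 12
```

```text
time_s: 30.7
eef_pos: [484.5, 52.3, 348.3]
ee_rot: [0.649, 0.761, 0.002, 0.001]
contact_force: [-1.1, 0.1, -0.4]
grip_width: 42.5
time_s: 31.5
eef_pos: [457.9, 246.7, 449.4]
ee_rot: [0.647, 0.762, 0.003, 0.0]
contact_force: [0.6, 0.5, 0.8]
grip_width: 42.8
xs -6.17 ys 240.69 z 449.42 F xs 0.7 ys 0.4 z 0.8 [-0.02  0.06  0.07]
```

View pics/c12.png

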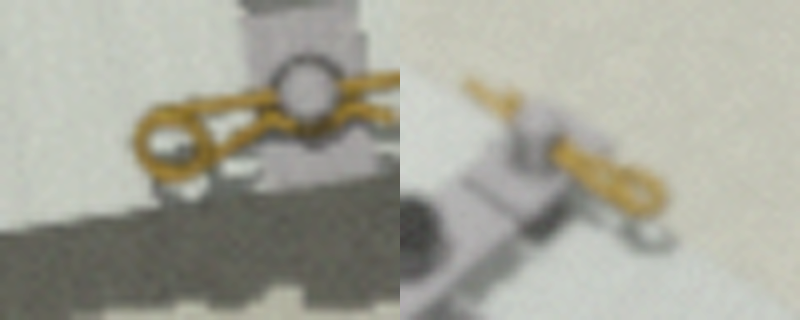

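```bash
python3 - <<'E'
from h import *
s=cv2.imread('pics/s12.png');t=cv2.imread('pics/t12.png')
cv2.imwrite('pics/c13.png',np.hstack([cv2.resize(t[60:320,130:490],(400,300)),cv2.resize(s[80:360,200:500],(400,300))]))
def q(z,u,v): return ray_z('top',265+u/8,235+v/8,z)
c=q(157,171,143); st=q(169,307,88); xs=np.array([.9878,.1556]);ys=np.array([-.1556,.9878]); d=(c-st)[:2]; print('coil rel stud xs %.1f ys %.1f'%(d@xs,d@ys))
for n in ['bar_knob','clip_coil','clip_tip','dish_mid','bottle_mid']:
    for cam in('scene','top'): print(n,cam,[(np.round(r['xyz'],1).tolist(),round(r['p'],2)) for r in ctrl.spot_point(n,cam)][:2])
E
```

```text
coil rel stud xs -10.1 ys 41.6
bar_knob scene [([571.2, 18.6, 172.0], 0.77)]
bar_knob top [([574.5, 18.7, 170.2], 0.94)]
clip_coil scene [([486.4, 46.7, 148.4], 0.51), ([774.5, 54.3, 140.9], 0.42)]
clip_coil top [([483.3, 45.9, 150.6], 0.52)]
clip_tip scene [([508.6, -18.0, 162.8], 0.66)]
clip_tip top [([506.4, -17.9, 167.2], 0.7)]
dish_mid scene [([490.5, -327.3, 12.2], 0.95)]
dish_mid top [([484.0, -323.0, 13.0], 0.63)]
bottle_mid scene [([649.8, -374.7, 97.9], 0.57)]
bottle_mid top [([648.7, -368.7, 96.4], 0.94), ([574.7, 18.3, 169.4], 0.48)]
```

View pics/c13.png

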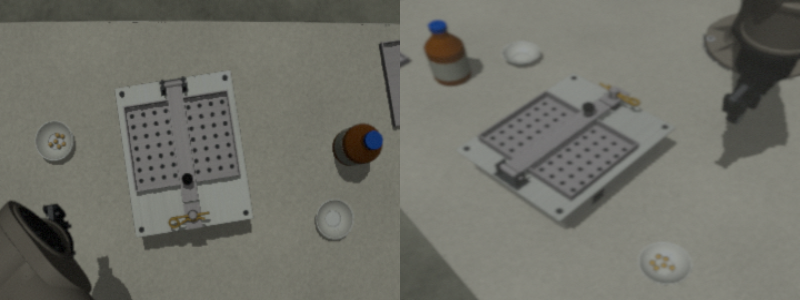

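```bash
python3 - <<'E'
from h import *
print(ctrl.job_done()); print(ctrl.get_obs()['time_s'])
E
```

```text
the job is handed in; nothing more can be done
None
the job is handed in; nothing more can be done
```

The job is handed in after about 32 s of the 64 s. The tray is tied down, with the bar lowered onto it and the R-clip snapped home round the stud above it.

- **Bar:** I lowered it by its knob along its arc until the stop pushed back with about 10 N. Afterwards the knob read 170–172 mm high against 171 mm expected, and the stud stands up through the bar's end hole.
- **Finding the hole:** I touched the stud's top and both its sides. The top touch pressed with 32 N at the fingertips, more than I meant. The straight leg then went into the hole at the first try with almost no force.
- **Clip:** The sideways force peaked at about 4 N as the bent leg rode over. The clip then pulled itself forward as it snapped. I pushed 1 mm further, felt 4 N, backed off until the force was about zero, and let go.
- **Last checks:** In the top picture the coil sits 41.6 mm from the stud axis (42 expected), and the bent leg's bulge is round the stud. The dishes and bottle are where they stood, and the gripper is clear with nothing in it.
- **Disagreements:**
    - The networks put the clip's tip about 15 mm higher than its coil, so it droops a little, roughly in line with the play in the hole.
    - The clip's leg was about 2 mm off its predicted place in the scene camera. I went by the top camera and by touch.

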